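Collect the finished replicas from the belt printer's catch tray

TASK

Collect the two finished ivory replicas from the belt printer's catch tray into the blue tote: the long bone in the narrow bay, the flat sherd in the wide bay beside the two tan ankle bones, and the orange support block that lies on the sherd into the black scrap bin. Set the replicas down gently, each flat on the tote's floor, the same way up as it lay in the tray. The green vertebra belongs to another order: leave it where it is in the tray, and the ankle bones and the glue bottle where they are.

Things in the scene. Friction and masses are not known exactly. Their poses are not given: they have to be found in the camera images.
- printer: Belt printer with grey catch tray, fixed. Origin: under the tray's centre, at table height. Tray 300 (x) by 250 mm (y) outside, walls 5 mm, rim 28 mm high, inner floor 4 mm above the origin; it holds the bone, sherd, support and vertebra, at any place and yaw. On its +y side a chute (30 mm high at the tray) rises to the belt, 190 mm from the origin, 95 mm high; beyond 450 mm a tall gantry.
- tote: Blue tote, fixed. Origin: under its centre, at table height. Inside 260 mm (x) by 228 mm (y), walls 4 mm, rim 50 mm high, inner floor 5 mm above the origin. A divider along x, 4 mm thick and 35 mm high, stands at y = +18 mm: the narrow bay is y from +20 to +114 mm (94 mm wide), the wide bay y from -114 to +16 mm (130 mm wide).
- scrap_bin: Black open box, fixed, 120 x 120 mm outside, 50 mm high, walls and floor 4 mm, sides along x and y. Origin: under its centre, at table height.
- bone: Ivory replica of a long bone lying along its x, about 112 mm long, 45 g. Origin: centre of its underside. The shaft, between x = -36 and +36 mm, is round, 16 mm in diameter, its axis 12 mm above the origin (thickening towards the ends only to the eye); the two ends are blocks 20 mm long, 28 mm wide (y) and 24 mm high on which it stands.
- vertebra: Green replica of a vertebra, loose in the tray, 40 g; leave it. Standing on a cylinder 36 mm in diameter and 24 mm high (the centrum), axis along z. Origin: centre of the cylinder's underside. Thin processes (8 mm bars about 13 mm above the underside) stick out on its -x side: side wings at x = -20 to -29 mm out to y = +-30 mm and a spine to x = -43 mm.
- sherd: Ivory replica of a flat potsherd with thin brown border lines, a plate 70 mm (x) by 50 mm (y), 12 mm thick, 40 g. Origin: centre of its underside. The support block lies loose on it at the start.
- support: Loose orange support block (scrap) lying on the sherd, 50 mm (x) by 34 mm (y), 14 mm high, 20 g. Origin: centre of its underside.
- ankle_a: Tan ankle-bone replica of an earlier run in the tote's wide bay, 28 (x) by 24 mm (y) in plan, 25 mm high, loose, 50 g; leave it. Origin: centre of its underside.
- ankle_b: Second tan ankle-bone replica of an earlier run in the tote's wide bay, 28 (x) by 24 mm (y) in plan, 25 mm high, loose, 50 g; leave it. Origin: centre of its underside.
- bottle: Glue bottle, white with a red cap, 44 mm in diameter, 140 mm tall, loose, standing between the tray and the tote; leave it. Origin: centre of its underside.

How it is judged (in metres and radians):
At the end, for the whole second after the job is handed in: Bone in the narrow bay and sherd in the wide bay of the tote (origins inside the bay), each at rest, right way up, tilt under 0.2 rad, underside within 5 mm of the floor; support block at rest inside the scrap bin (origin within its walls, below the rim) (x of bone in the frame of tote between -0.13 and 0.13 m and y of bone in the frame of tote between 0.02 and 0.114 m and z of bone in the frame of tote between 0 and 0.01 m and angle between each of bone, sherd's own z axis and vertical below 0.2 rad and linear speed of each of bone, sherd, support below 0.02 m/s and x of sherd in the frame of tote between -0.13 and 0.13 m and y of sherd in the frame of tote between -0.114 and 0.016 m and z of sherd in the frame of tote between 0 and 0.01 m and x of support in the frame of scrap_bin between -0.056 and 0.056 m and y of support in the frame of scrap_bin between -0.056 and 0.056 m and z of support in the frame of scrap_bin below 0.05 m); the robot touches nothing.
It fails at once if the glue bottle is moved more than 20 mm or tipped (distance of bottle from where it was at the start of the episode above 0.02 m or angle between bottle's own z axis and vertical above 0.3 rad).
It fails at once if the first ankle bone is moved more than 20 mm (distance of ankle_a from where it was at the start of the episode above 0.02 m).
It fails at once if the second ankle bone is moved more than 20 mm (distance of ankle_b from where it was at the start of the episode above 0.02 m).
It fails at once if the green vertebra is moved more than 20 mm (distance of vertebra from where it was at the start of the episode above 0.02 m).
It fails at once if a replica is dropped or thrown into the tote (falling freely faster than 0.7 m/s inside it) ((x of bone in the frame of tote between -0.13 and 0.13 m and y of bone in the frame of tote between -0.114 and 0.114 m and z of bone in the frame of tote below 0.045 m and linear speed of bone above 0.7 m/s and contact force between the fingers and bone below 0.05 N) or (x of sherd in the frame of tote between -0.13 and 0.13 m and y of sherd in the frame of tote between -0.114 and 0.114 m and z of sherd in the frame of tote below 0.045 m and linear speed of sherd above 0.7 m/s and contact force between the fingers and sherd below 0.05 N)).
It also fails if it takes over 67 s, if anything falls off the work surface, if the arm or the gripper's body presses on something with over 40 N, if the wrist force passes 120 N, or if a joint passes its speed limit or range.

ROBOT

A 6-joint arm with a two-finger parallel gripper is mounted at the origin on the work surface. World frame = base frame: x ahead of the robot, y to its left, z up, the work surface at z = 0. Lengths are in mm, angles in rad, forces in N, time in s.
With the tool pointing down it reaches from about 350 to 875 mm from the base axis. Payload 4.2 kg.
Tool frame: the origin (TCP) lies at the very end of the fingers, on their centre line; the grasp point (between the pads) lies 19 mm behind it; z points along the fingers, y is the line along which they close (so a half turn about z gives the same grasp; the last joint's range is limited). The gripper opens to 85 mm and grips with 20 to 120 N. Pads are 22 mm wide; open, the fingers measure 114 mm over their backs; the gripper's body (76 mm by 85 mm) begins 54 mm behind the grasp point. The pads swing forward as they close: fully open they stand 13 mm farther back than shut.
Start: joints at [1.444, 0.385, 0.008, 0, -1.194, -0.259], TCP at [235.155, 579.052, 231.312] pointing down, gripper open.
Joint ranges: [-3.14, 3.14], [-1.21, 2.06], [-1.07, 1.41], [-3.16, 2.05], [-2.99, -0.16], [-3.1, 3.1]. Speed limits (rad/s): [2.79, 2.79, 3.14, 3.14, 3.14, 3.14].

INTERFACE

Orientations are given as a unit quaternion [x, y, z, w].
In Python, from bench import read_state, get_image, get_calibration, job_done gives the robot as it stands.
- The arm moves only by the shell command python3 -m creep 'ROWS'. ROWS is a JSON object of lists of equal length, an entry for each row: "translation": the shift along the world's x, y, z in cm, a list of three; "delta_rot": the turn, a rotation vector about the world's x, y, z in degrees, a list of three; "hand": the finger opening in cm, from 0 to 8.54. A call has 1 to 8 rows; each row is the pose to reach, as a shift and turn from the pose commanded when the call began; what a row does not reach only later rows make up. A row lasts 1/8 s, in which the tool goes at most 62.5 mm and 10.7 degrees, less where a joint would pass 70% of its speed; a pose out of reach is approached as far as the arm can. A call with a gripper value outside its range is refused whole. The fingers move at their own pace and stop on an object; the grip force is fixed at half the most. Time passes only in rows, so rows that repeat a pose let the fingers close. It gives the time, the measured TCP pose, the force, the opening and the grip force at its end, in the units of the state.
- read_state(): the state, without advancing time (a new reading comes with each control period).
- get_image(name): name is "scene" or "top"; returns (picture, depth): 384x512x3 uint8, red, green, blue; 384x512 float32, mm along the optical axis (not along the pixel's ray), 0 where there is no reading.
- get_calibration(name): a dict with "intrinsics" (3x3 intrinsics, pixels), "dist" ([k1, k2, p1, p2, k3] as OpenCV has them; the pictures are not rectified), "xyz" and "attitude" of the camera in the world. Camera axes: x right, y down, z forward; pixel columns grow to the right and rows downward; lengths in mm; the calibration is good to about 2 mm. A picture is of the moment at which its call begins. get_calibration takes no time and is no camera call.
- job_done(): hands the job in; it is judged then, once.
The state is a dict: "clock": time; "joints": joint angles; "joint_vel": joint speeds; "joint_efforts": joint torques, N m; "position": TCP position; "ee_rot": TCP orientation; "contact_force": force on the tool from outside, world axes, zero at the start; "wrist_torque": the same for the moment, N m; "gripper_width": finger opening in mm; "grasp_force": force on a finger pad.
Only numpy, scipy, OpenCV 4.12 (cv2) and the standard library are available. Lean on these libraries where they do the work, as an engineer would, in place of code of your own. Each camera call takes 0.05 s, during which the arm holds its last target. There are 200 camera calls.

## Working session

There is one attempt and no reset: what is moved stays moved. The work goes in short steps, Python scripts to look and compute and a shell command to move; the robot and the scene stay as the last step left them, time stands still between calls to the robot, and variables do not carry over. Pictures are saved under pics/ and viewed, at most 10 in all, crops included, and the job is handed in when it is done.

```bash
mkdir -p pics; ls; python3 - <<'E'
from bench import *
import cv2
for n in("scene","top"):
    p,d=get_image(n); cv2.imwrite(f"pics/{n}0.png",p[...,::-1]); c=get_calibration(n); print(n,c); print((d>0).mean())
s=read_state();print(s)
E
```

```text
pics
scene {'intrinsics': array([[481.26772207,   0.        , 248.3479153 ],
       [  0.        , 481.26772207, 192.37291945],
       [  0.        ,   0.        ,   1.        ]]), 'dist': array([0.04308576, 0.        , 0.        , 0.        , 0.        ]), 'xyz': array([1327.86182955,  539.71865664,  816.802264  ]), 'attitude': array([ 0.4012568 ,  0.80305363, -0.39551866, -0.19406916])}
0.9948527018229166
top {'intrinsics': array([[439.79356668,   0.        , 251.82659093],
       [  0.        , 439.79356668, 189.6625807 ],
       [  0.        ,   0.        ,   1.        ]]), 'dist': array([-0.06898678,  0.        ,  0.        ,  0.        ,  0.        ]), 'xyz': array([ 285.12910105,  -33.80172173, 1100.99215379]), 'attitude': array([-0.64313638,  0.75600674, -0.09012679,  0.08189363])}
0.9960123697916666
{'clock': 0.1, 'joints': array([ 1.44357835e+00,  3.85530151e-01,  6.76169330e-03, -4.26391275e-04,
       -1.19401396e+00, -2.58580910e-01]), 'joint_vel': array([-1.90388187e-05, -2.69965787e-03,  3.36638109e-03,  1.47674158e-03,
        3.84867682e-04,  1.08658080e-03]), 'joint_efforts': array([-6.35890028e-04, -3.93319523e+01,  1.88931137e+01,  4.19796869e+00,
       -2.56531071e-03,  2.02495215e-06]), 'position': array([234.98823768, 578.57908309, 230.30146331]), 'ee_rot': array([ 9.81436941e-01, -1.91782441e-01, -1.32557604e-04,  1.00391024e-03]), 'contact_force': array([-0.09250077, -0.54720144,  0.11409056]), 'wrist_torque': array([-0.05578918,  0.00404399,  0.02648527]), 'grasp_force': 0.0, 'gripper_width': 85.488492553216}
```

View pics/scene0.png

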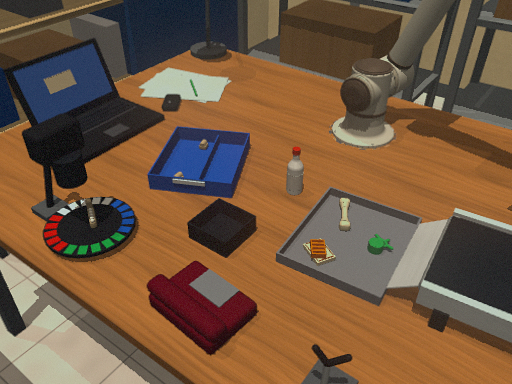

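View pics/top0.png

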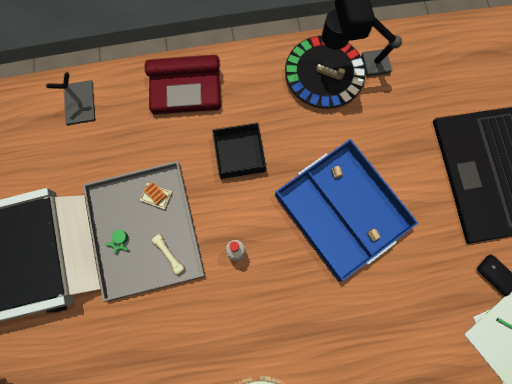

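The scene view shows all items in place. In the top view:
- Tray about (143,230), holding the sherd with its support at (156,195), the vertebra at (118,241) and the bone at (168,254).
- Bin (240,151) and bottle (236,251).
- Tote about (345,210): narrow bay on the bottle side, ankles at (337,172) and (375,235).

```bash
cat > h.py <<'E'
import numpy as np,cv2
from bench import *
from scipy.spatial.transform import Rotation as R
def cloud(n):
    p,d=get_image(n); c=get_calibration(n); h,w=d.shape
    u,v=np.meshgrid(np.arange(w),np.arange(h))
    q=cv2.undistortPoints(np.stack([u,v],-1).reshape(-1,1,2).astype(np.float64),c["intrinsics"],c["dist"]).reshape(h,w,2)
    P=np.dstack([q,np.ones((h,w))])*d[...,None]
    return p,cv2.cvtColor(p,cv2.COLOR_RGB2HSV),R.from_quat(c["attitude"]).apply(P.reshape(-1,3)).reshape(h,w,3)+c["xyz"]
def box(W,hsv,lo,hi,z0,z1,roi):
    m=cv2.inRange(hsv,np.array(lo),np.array(hi))>0
    x0,x1,y0,y1=roi
    m&=(W[...,2]>z0)&(W[...,2]<z1)&(W[...,0]>x0)&(W[...,0]<x1)&(W[...,1]>y0)&(W[...,1]<y1)
    P=W[m]; r=cv2.minAreaRect(P[:,:2].astype(np.float32))
    (a,b),ang=r[1],r[2]
    if b>a:a,b,ang=b,a,ang+90
    return dict(n=len(P),c=np.round(r[0],1).tolist(),size=(round(a,1),round(b,1)),yaw_long=round((ang+90)%180-90,1),z=np.round(np.percentile(P[:,2],[5,50,95]),1).tolist())
E
python3 - <<'E'
from h import *
p,h,W=cloud("top")
for u,v in[(143,230),(156,195),(118,241),(168,254),(240,151),(236,251),(345,210),(337,172),(375,235)]: print(u,v,W[v,u].round())
big=(0,1000,-600,700)
tx,ty=W[230,143,:2]; tr=(tx-140,tx+140,ty-140,ty+140)
print("tote",box(W,h,(105,120,40),(125,255,255),38,60,(200,700,-500,50)))
print("ttop",box(W,h,(0,0,40),(180,80,140),20,34,tr))
print("sup",box(W,h,(3,150,100),(18,255,255),23,40,tr))
print("ivory",box(W,h,(15,30,130),(35,140,255),10,24,(W[195,156,0]-60,W[195,156,0]+60,W[195,156,1]-60,W[195,156,1]+60)))
print("bone",box(W,h,(15,30,120),(35,140,255),10,40,(W[254,168,0]-80,W[254,168,0]+80,W[254,168,1]-70,W[254,168,1]+70)))
print("vert",box(W,h,(50,100,40),(85,255,255),8,40,tr))
print("vertcen",box(W,h,(50,100,40),(85,255,255),24,40,tr))
bx,by=W[151,240,:2];print("bin",box(W,h,(0,0,0),(180,255,70),40,60,(bx-90,bx+90,by-90,by+90)))
for u,v in[(337,172),(375,235)]:
    x,y=W[v,u,:2];print("ank",box(W,h,(0,20,90),(30,255,255),18,40,(x-30,x+30,y-30,y+30)))
x,y=W[251,236,:2];print("bottle",box(W,h,(0,0,0),(180,255,255),60,180,(x-40,x+40,y-40,y+40)))
c=[cv2.resize(p[165:290,75:215,::-1],None,fx=4,fy=4,interpolation=2)]
cv2.imwrite("pics/crop1.png",c[0])
E
```

```text
143 230 [497. 219.   5.]
156 195 [576. 173.  26.]
118 241 [474. 278.  30.]
168 254 [424. 160.  23.]
240 151 [666. -55.   0.]
236 251 [396.  -7. 103.]
345 210 [ 465. -294.    5.]
337 172 [ 561. -289.   29.]
375 235 [ 388. -348.   32.]
tote {'n': 828, 'c': [465.3, -289.1], 'size': (266.8, 238.0), 'yaw_long': 26.4, 'z': [39.1, 47.8, 52.2]}
ttop {'n': 270, 'c': [495.3, 219.4], 'size': (296.5, 250.7), 'yaw_long': 5.1, 'z': [21.0, 25.9, 30.1]}
sup {'n': 238, 'c': [581.7, 175.8], 'size': (49.6, 31.9), 'yaw_long': 34.0, 'z': [27.0, 30.0, 32.9]}
ivory {'n': 174, 'c': [578.5, 176.5], 'size': (71.1, 50.1), 'yaw_long': 60.9, 'z': [12.2, 15.4, 18.6]}
bone {'n': 358, 'c': [425.7, 161.4], 'size': (111.0, 27.6), 'yaw_long': 29.0, 'z': [18.8, 24.4, 28.7]}
vert {'n': 268, 'c': [476.4, 285.9], 'size': (53.3, 52.1), 'yaw_long': -0.2, 'z': [16.3, 25.5, 30.4]}
vertcen {'n': 153, 'c': [486.6, 283.6], 'size': (45.9, 33.2), 'yaw_long': 85.3, 'z': [24.9, 27.6, 30.6]}
bin {'n': 298, 'c': [658.4, -51.5], 'size': (119.3, 117.7), 'yaw_long': 0.2, 'z': [41.1, 48.2, 51.9]}
ank {'n': 76, 'c': [564.7, -290.5], 'size': (24.8, 20.3), 'yaw_long': 12.6, 'z': [19.2, 26.6, 31.7]}
ank {'n': 80, 'c': [389.8, -348.4], 'size': (25.5, 20.5), 'yaw_long': 23.7, 'z': [19.4, 27.0, 31.6]}
bottle {'n': 301, 'c': [403.1, -5.0], 'size': (42.3, 41.9), 'yaw_long': -12.2, 'z': [69.0, 95.8, 141.2]}
```

View pics/crop1.png

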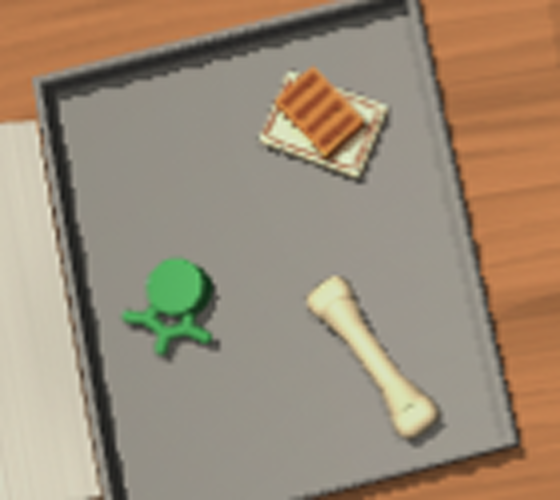

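Top view crop: sherd with the support on it near (325,120), vertebra (175,300), bone from (330,290) to (415,420); nothing is crowded. These agree with the measured poses. The support goes first: I'll move above it and turn −124°.

```bash
python3 -m creep '{"translation":[[34.7,-40.3,0],[34.7,-40.3,0],[34.7,-40.3,0],[34.7,-40.3,0],[34.7,-40.3,0],[34.7,-40.3,0],[34.7,-40.3,0],[34.7,-40.3,0]],"delta_rot":[[0,0,-124],[0,0,-124],[0,0,-124],[0,0,-124],[0,0,-124],[0,0,-124],[0,0,-124],[0,0,-124]],"hand":[6,6,6,6,6,6,6,6]}'
```

```text
clock: 1.15
position: [562.4, 198.5, 231.1]
ee_rot: [-0.585, 0.811, 0.0, -0.0]
contact_force: [1.0, 1.5, -0.3]
gripper_width: 60.0
grasp_force: 0.0
```

```bash
python3 -m creep '{"translation":[[1.5,-1.8,-5],[1.5,-1.8,-10],[1.5,-1.8,-14],[1.5,-1.8,-14],[1.5,-1.8,-14],[1.5,-1.8,-14]],"delta_rot":[[0,0,-38.3],[0,0,-38.3],[0,0,-38.3],[0,0,-38.3],[0,0,-38.3],[0,0,-38.3]],"hand":[6,6,6,6,6,6]}'; python3 - <<'E'
from h import *
s=read_state();print(s["position"],2*np.degrees(np.arctan2(s["ee_rot"][1],s["ee_rot"][0])),s["joints"])
E
```

```text
clock: 1.9
position: [576.7, 182.4, 91.8]
ee_rot: [-0.29, 0.957, 0.0, 0.001]
contact_force: [-0.2, -0.5, 0.3]
gripper_width: 59.9
grasp_force: 0.0
[576.73170436 182.41249802  91.8445304 ] 213.7451279933318 [ 5.73689163e-01  4.79882567e-01 -2.21421017e-01  1.31825893e-05
 -8.68338769e-01 -1.55553041e+00]
```

```bash
python3 -m creep '{"translation":[[0.5,-0.65,-2],[0.5,-0.65,-5],[0.5,-0.65,-7.3],[0.5,-0.65,-7.3],[0.5,-0.65,-7.3],[0.5,-0.65,-7.3],[0.5,-0.65,-7.3],[0.5,-0.65,-7.3]],"delta_rot":[[0,0,0],[0,0,0],[0,0,0],[0,0,0],[0,0,0],[0,0,0],[0,0,0],[0,0,0]],"hand":[6,6,6,6,6,2,2,2]}'
```

```text
clock: 2.9
position: [582.3, 176.2, 20.0]
ee_rot: [-0.29, 0.957, 0.0, 0.001]
contact_force: [-1.6, 0.3, 6.3]
gripper_width: 32.2
grasp_force: 61.0
```

```bash
python3 -m creep '{"translation":[[0,0,0.5],[0,0,1.5],[0,0,4],[0,0,8],[0,0,10],[0,0,10]],"delta_rot":[[0,0,0],[0,0,0],[0,0,0],[0,0,0],[0,0,0],[0,0,0]],"hand":[2,2,2,2,2,2]}'; python3 - <<'E'
from h import *
p,h,W=cloud("scene")
cv2.imwrite("pics/s2.png",cv2.resize(p[150:310,240:440,::-1],None,fx=4,fy=3.75)[:600])
E
```

```text
clock: 3.65
position: [582.4, 176.2, 120.6]
ee_rot: [-0.29, 0.957, 0.001, 0.002]
contact_force: [0.7, -0.7, -1.1]
gripper_width: 32.0
grasp_force: 60.3
```

View pics/s2.png

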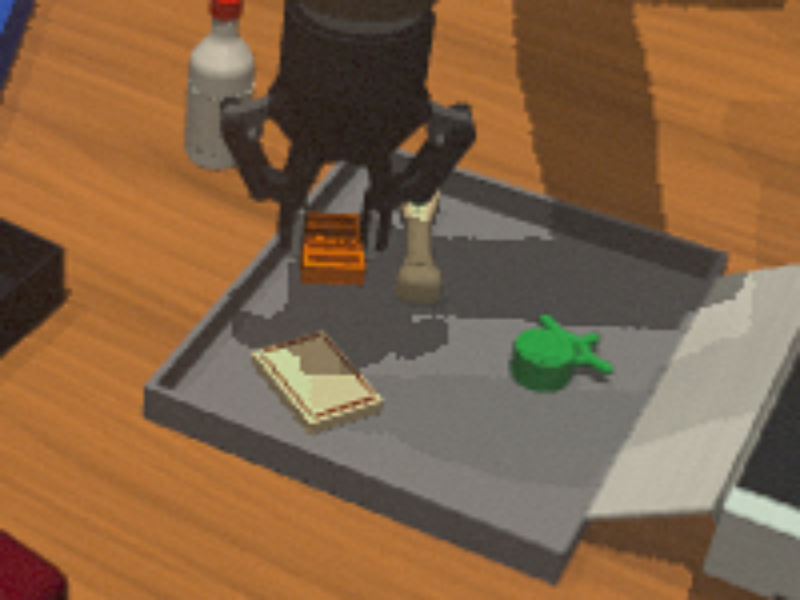

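The support is held at (335,250) in the crop, and the sherd is left flat at (315,380). Next, the bin.

```bash
python3 -m creep '{"translation":[[7.6,-22.8,0],[7.6,-22.8,0],[7.6,-22.8,0],[7.6,-22.8,0],[7.6,-22.8,0],[7.6,-22.8,-4],[7.6,-22.8,-8],[7.6,-22.8,-8]],"delta_rot":[[0,0,0],[0,0,0],[0,0,0],[0,0,0],[0,0,0],[0,0,0],[0,0,0],[0,0,0]],"hand":[2,2,2,2,2,2,2,2]}'
```

```text
clock: 4.7
position: [653.6, -51.8, 33.7]
ee_rot: [-0.29, 0.957, 0.001, -0.005]
contact_force: [-0.4, 0.3, 0.4]
gripper_width: 32.3
grasp_force: 60.3
```

```bash
python3 -m creep '{"translation":[[0,0,0],[0,0,-0.5],[0,0,-0.5],[0,0,-0.5],[0,0,4],[0,0,10],[0,0,10]],"delta_rot":[[0,0,0],[0,0,0],[0,0,0],[0,0,0],[0,0,0],[0,0,0],[0,0,0]],"hand":[2,2,5,5,5,5,5]}'; python3 - <<'E'
from h import *
p,h,W=cloud("top")
print("sup",box(W,h,(3,150,60),(18,255,255),5,60,(590,720,-115,15)))
print("sherd",box(W,h,(15,30,100),(35,140,255),10,24,(520,640,115,235)))
print("bone",box(W,h,(15,30,100),(35,140,255),10,40,(345,505,90,230)))
s=read_state();print(s["position"],2*np.degrees(np.arctan2(s["ee_rot"][1],s["ee_rot"][0])))
E
```

```text
clock: 5.58
position: [661.2, -52.3, 145.5]
ee_rot: [-0.29, 0.957, -0.002, 0.007]
contact_force: [-0.2, 0.7, -0.1]
gripper_width: 49.8
grasp_force: 0.0
sup {'n': 263, 'c': [640.8, -24.8], 'size': (99.4, 48.7), 'yaw_long': -57.8, 'z': [8.2, 17.2, 21.0]}Traceback (most recent call last):
  File "<stdin>", line 4, in <module>
  File "h.py", line 17, in box
    return dict(n=len(P),c=np.round(r[0],1).tolist(),size=(round(a,1),round(b,1)),yaw_long=round((ang+90)%180-90,1),z=np.round(np.percentile(P[:,2],[5,50,95]),1).tolist())
                                                                                                                               ~~~~~~~~~~~~~^^^^^^^^^^^^^^^^^^
    return _quantile_unchecked(
        a, q, axis, out, overwrite_input, method, keepdims, weights)
    return _ureduce(a,
                    func=_quantile_ureduce_func,
    ...<5 lines>...
                    overwrite_input=overwrite_input,
                    method=method)
    r = func(a, **kwargs)
    result = _quantile(arr,
                       quantiles=q,
    ...<2 lines>...
                       out=out,
                       weights=wgt)
    slices_having_nans = np.isnan(arr[-1, ...])
                                  ~~~^^^^^^^^^
IndexError: index -1 is out of bounds for axis 0 with size 0
```

```bash
python3 -m creep '{"translation":[[-8.2,22.9,0],[-8.2,22.9,0],[-8.2,22.9,0],[-8.2,22.9,0],[-8.2,22.9,0],[-8.2,22.9,0],[-8.2,22.9,0]],"delta_rot":[[0,0,27],[0,0,27],[0,0,27],[0,0,27],[0,0,27],[0,0,27],[0,0,27]],"hand":[6.8,6.8,6.8,6.8,6.8,6.8,6.8]}'; python3 - <<'E'
from h import *
s=read_state();print(s["position"],2*np.degrees(np.arctan2(s["ee_rot"][1],s["ee_rot"][0])))
p,h,W=cloud("scene")
for n,hi in(("lit",255),):
  print("sherd",box(W,h,(12,25,60),(35,140,255),9,24,(520,640,115,235)))
  print("bone",box(W,h,(12,25,60),(35,140,255),10,40,(345,505,90,230)))
print("sup",box(W,h,(3,150,60),(14,255,255),5,35,(605,710,-105,0)))
cv2.imwrite("pics/s3.png",cv2.resize(p[150:310,180:400,::-1],None,fx=3.5,fy=3.5)[:600])
E
```

```text
clock: 6.5
position: [575.5, 175.4, 137.8]
ee_rot: [-0.504, 0.864, 0.0, -0.001]
contact_force: [0.0, 1.2, -0.3]
gripper_width: 68.2
grasp_force: 0.0
[575.50443098 175.38806541 137.75088155] 240.54926882165785
sherd {'n': 281, 'c': [580.6, 176.6], 'size': (75.0, 51.8), 'yaw_long': 62.0, 'z': [10.5, 14.3, 17.1]}
bone {'n': 364, 'c': [425.2, 161.0], 'size': (152.2, 142.7), 'yaw_long': 2.3, 'z': [12.2, 21.2, 27.3]}
sup {'n': 141, 'c': [661.4, -49.6], 'size': (52.3, 36.7), 'yaw_long': 33.5, 'z': [8.2, 15.8, 18.7]}
```

View pics/s3.png

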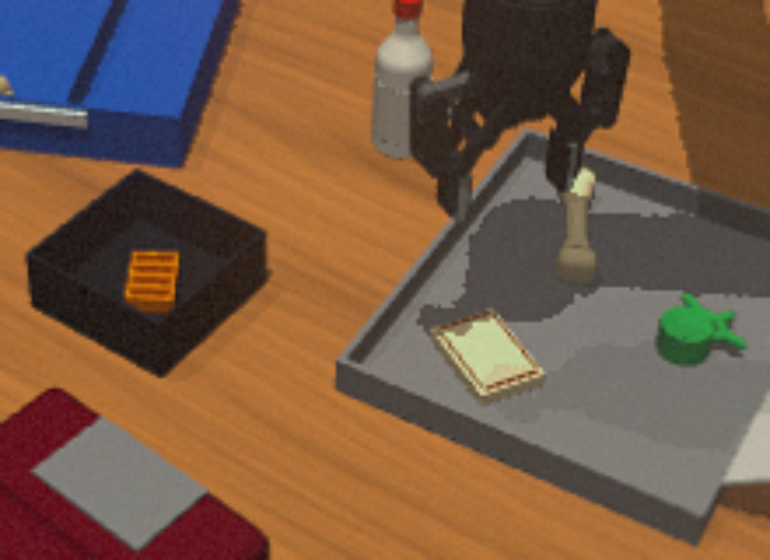

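The support lies flat in the bin at (152,280), and the sherd is clear at (488,355) between the fingers' sides. I'll descend to it.

```bash
python3 -m creep '{"translation":[[0.35,0.1,-4],[0.35,0.1,-8],[0.35,0.1,-11],[0.35,0.1,-12.8],[0.35,0.1,-13.2],[0.35,0.1,-13.2],[0.35,0.1,-13.2],[0.35,0.1,-13.2]],"delta_rot":[[0,0,0],[0,0,1],[0,0,1],[0,0,1],[0,0,1],[0,0,1],[0,0,1],[0,0,1]],"hand":[6.8,6.8,6.8,6.8,6.8,6.8,6.8,6.8]}'
```

```text
clock: 7.55
position: [579.4, 178.0, 7.4]
ee_rot: [-0.513, 0.859, -0.0, 0.001]
contact_force: [0.3, 0.3, 0.3]
gripper_width: 67.8
grasp_force: 0.0
```

```bash
python3 -m creep '{"translation":[[0,0,-0.25],[0,0,-0.25],[0,0,-0.25],[0,0,-0.25],[0,0,-0.25],[0,0,-0.25]],"delta_rot":[[0,0,0],[0,0,0],[0,0,0],[0,0,0],[0,0,0],[0,0,0]],"hand":[6.8,4,4,4,4,4]}'
```

```text
clock: 8.3
position: [579.2, 177.9, 4.2]
ee_rot: [-0.513, 0.859, -0.0, 0.0]
contact_force: [-1.6, 0.2, 4.1]
gripper_width: 48.1
grasp_force: 62.6
```

```bash
python3 -m creep '{"translation":[[0,0,0.5],[0,0,1.5],[0,0,4],[0,0,9],[0,0,15],[0,0,18],[0,0,18],[0,0,18]],"delta_rot":[[0,0,0],[0,0,0],[0,0,0],[0,0,0],[0,0,0],[0,0,0],[0,0,0],[0,0,0]],"hand":[4,4,4,4,4,4,4,4]}'; python3 - <<'E'
from h import *
p,h,W=cloud("scene")
print("sherd held",box(W,h,(12,25,60),(35,140,255),165,200,(500,660,95,255)))
E
```

```text
clock: 9.3
position: [578.0, 177.3, 183.0]
ee_rot: [-0.512, 0.859, 0.0, -0.001]
contact_force: [-0.2, 0.5, -0.6]
gripper_width: 48.1
grasp_force: 62.1
sherd held {'n': 469, 'c': [579.4, 179.0], 'size': (73.0, 69.8), 'yaw_long': -30.1, 'z': [184.3, 192.9, 195.5]}
```

```bash
python3 -m creep '{"translation":[[-9.4,-51.2,0],[-9.4,-51.2,0],[-9.4,-51.2,0],[-9.4,-51.2,0],[-9.4,-51.2,0],[-9.4,-51.2,0],[-9.4,-51.2,0],[-9.4,-51.2,0]],"delta_rot":[[0,0,-35.3],[0,0,-35.3],[0,0,-35.3],[0,0,-35.3],[0,0,-35.3],[0,0,-35.3],[0,0,-35.3],[0,0,-35.3]],"hand":[4,4,4,4,4,4,4,4]}'
```

```text
clock: 10.35
position: [487.3, -315.8, 182.1]
ee_rot: [-0.228, 0.974, 0.001, -0.001]
contact_force: [1.6, 0.6, -0.4]
gripper_width: 48.3
grasp_force: 62.1
```

```bash
python3 -m creep '{"translation":[[0,0,0],[0,0,0],[0,0,0],[0,0,0]],"delta_rot":[[0,0,0],[0,0,0],[0,0,0],[0,0,0]],"hand":[4,4,4,4]}'; python3 - <<'E'
from h import *
s=read_state();print(s["position"],2*np.degrees(np.arctan2(s["ee_rot"][1],s["ee_rot"][0])))
p,h,W=cloud("scene")
print("tote",box(W,h,(105,120,40),(125,255,255),42,60,(250,700,-500,-80)))
print("bone",box(W,h,(12,25,60),(35,140,255),10,40,(365,485,100,220)))
for x,y in((565,-290),(390,-348)): print(box(W,h,(0,20,60),(30,255,255),18,40,(x-30,x+30,y-30,y+30)))
cv2.imwrite("pics/s4.png",cv2.resize(p[70:230,120:340,::-1],None,fx=3.5,fy=3.5))
E
```

```text
clock: 10.85
position: [489.0, -312.9, 183.8]
ee_rot: [-0.229, 0.973, 0.0, -0.0]
contact_force: [0.4, 0.8, -1.0]
gripper_width: 48.4
grasp_force: 62.1
[ 489.00769328 -312.9288264   183.77797121] 206.47320735203735
tote {'n': 364, 'c': [466.6, -288.5], 'size': (277.1, 237.5), 'yaw_long': 26.1, 'z': [43.5, 47.6, 50.8]}
bone {'n': 244, 'c': [416.7, 154.6], 'size': (143.3, 33.9), 'yaw_long': 32.8, 'z': [13.6, 21.3, 27.1]}
{'n': 31, 'c': [565.5, -289.2], 'size': (24.4, 14.6), 'yaw_long': 1.4, 'z': [21.4, 26.8, 30.1]}
{'n': 39, 'c': [393.4, -345.9], 'size': (28.8, 21.6), 'yaw_long': 16.4, 'z': [18.4, 25.4, 28.7]}
```

View pics/s4.png

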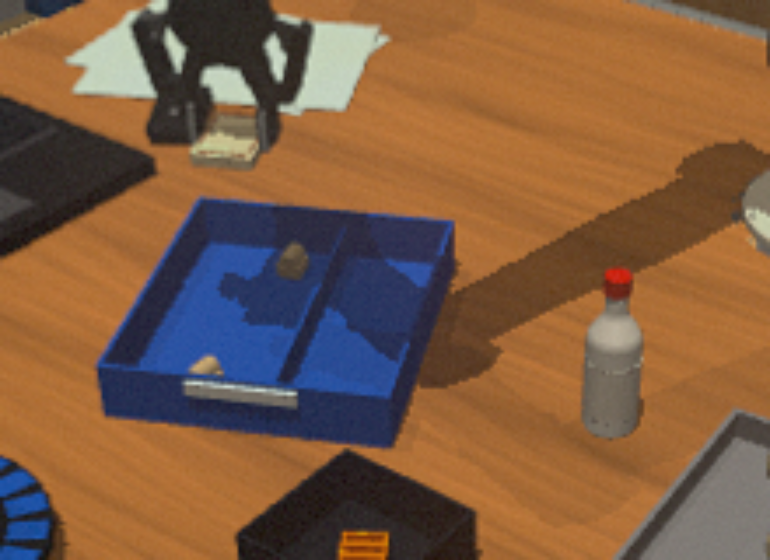

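The sherd is held level at (225,140) over the wide bay, with the ankles at (292,262) and (207,366). I'll correct the xy position and lower it.

```bash
python3 -m creep '{"translation":[[-0.4,-2.1,-2],[-0.4,-2.1,-6],[-0.4,-2.1,-10],[-0.4,-2.1,-13],[-0.4,-2.1,-14.5],[-0.4,-2.1,-15.5],[-0.4,-2.1,-15.5],[-0.4,-2.1,-15.5]],"delta_rot":[[0,0,0],[0,0,0],[0,0,0],[0,0,0],[0,0,0],[0,0,0],[0,0,0],[0,0,0]],"hand":[4,4,4,4,4,4,4,4]}'
```

```text
clock: 11.9
position: [485.5, -335.4, 29.9]
ee_rot: [-0.228, 0.974, -0.001, 0.001]
contact_force: [0.2, -0.8, -0.1]
gripper_width: 48.1
grasp_force: 62.1
```

```bash
python3 -m creep '{"translation":[[0,0,-0.8],[0,0,-1.5],[0,0,-2],[0,0,-2.3],[0,0,-2.4],[0,0,-2.4],[0,0,-2.4],[0,0,-2.4]],"delta_rot":[[0,0,0],[0,0,0],[0,0,0],[0,0,0],[0,0,0],[0,0,0],[0,0,0],[0,0,0]],"hand":[4,4,4,4,4,4,4,4]}'
```

```text
clock: 12.9
position: [484.4, -335.1, 5.2]
ee_rot: [-0.228, 0.974, 0.0, -0.0]
contact_force: [-2.2, 1.8, 5.7]
gripper_width: 48.4
grasp_force: 62.7
```

```bash
python3 -m creep '{"translation":[[0,0,0],[0,0,0],[0,0,0],[0,0,1],[0,0,4],[0,0,9],[0,0,15],[0,0,18]],"delta_rot":[[0,0,0],[0,0,0],[0,0,0],[0,0,0],[0,0,0],[0,0,0],[0,0,0],[0,0,0]],"hand":[6.2,6.2,6.2,6.2,6.2,6.2,6.2,6.2]}'; python3 - <<'E'
from h import *
s=read_state();print(s["position"],2*np.degrees(np.arctan2(s["ee_rot"][1],s["ee_rot"][0])))
p,h,W=cloud("scene")
print("sherd",box(W,h,(12,15,60),(35,160,255),9,26,(424,544,-395,-275)))
p,h,W=cloud("top")
print("bone",box(W,h,(15,30,80),(35,140,255),10,40,(365,485,90,230)))
E
```

```text
clock: 13.9
position: [485.9, -335.8, 189.7]
ee_rot: [-0.228, 0.974, -0.002, 0.003]
contact_force: [0.4, -1.3, -0.5]
gripper_width: 62.3
grasp_force: 0.0
[ 485.90368571 -335.82454878  189.68817656] 206.37787753834772
sherd {'n': 162, 'c': [485.4, -331.8], 'size': (74.7, 49.6), 'yaw_long': 24.6, 'z': [10.3, 14.7, 17.6]}
bone {'n': 299, 'c': [426.0, 161.3], 'size': (112.1, 27.7), 'yaw_long': 28.8, 'z': [18.0, 23.8, 28.7]}
```

```bash
python3 -m creep '{"translation":[[4,6,4],[5,12,5],[6,18,5],[6,24,5],[5,30,5],[3,36,5],[0,42,5],[-3,46,4]],"delta_rot":[[0,0,0],[0,0,0],[0,0,0],[0,0,0],[0,0,0],[0,0,2.5],[0,0,2.5],[0,0,2.5]],"hand":[4.5,4.5,4.5,4.5,4.5,4.5,4.5,4.5]}'
```

```text
clock: 15.0
position: [455.7, 124.1, 225.2]
ee_rot: [-0.249, 0.968, 0.0, 0.0]
contact_force: [0.9, 2.2, 0.7]
gripper_width: 45.4
grasp_force: 0.0
```

```bash
python3 -m creep '{"translation":[[-3,3.6,-3],[-3,3.6,-8],[-3,3.6,-12],[-3,3.6,-14],[-3,3.6,-14],[-3,3.6,-14]],"delta_rot":[[0,0,0],[0,0,0],[0,0,0],[0,0,0],[0,0,0],[0,0,0]],"hand":[4.5,4.5,4.5,4.5,4.5,4.5]}'; python3 - <<'E'
from h import *
s=read_state();print(s["position"],2*np.degrees(np.arctan2(s["ee_rot"][1],s["ee_rot"][0])))
E
```

```text
clock: 15.75
position: [427.0, 158.4, 86.0]
ee_rot: [-0.249, 0.968, 0.0, 0.001]
contact_force: [-0.4, 0.2, 1.4]
gripper_width: 44.8
grasp_force: 0.0
[426.95319015 158.38718727  85.98613106] 208.86106491385254
```

```bash
python3 -m creep '{"translation":[[-0.1,0.3,-3],[-0.1,0.3,-6],[-0.1,0.3,-7.5],[-0.1,0.3,-8],[-0.1,0.3,-8],[-0.1,0.3,-8],[-0.1,0.3,-8],[-0.1,0.3,-8]],"delta_rot":[[0,0,0],[0,0,0],[0,0,0],[0,0,0],[0,0,0],[0,0,0],[0,0,0],[0,0,0]],"hand":[4.5,4.5,4.5,4.5,4.5,0.5,0.5,0.5]}'
```

```text
clock: 16.75
position: [426.0, 161.5, 6.3]
ee_rot: [-0.249, 0.968, 0.0, 0.001]
contact_force: [-0.8, -0.3, 4.9]
gripper_width: 13.9
grasp_force: 58.5
```

```bash
python3 -m creep '{"translation":[[0,0,0],[0,0,0],[0,0,0.5],[0,0,1.5],[0,0,4],[0,0,9],[0,0,15],[0,0,20]],"delta_rot":[[0,0,0],[0,0,0],[0,0,0],[0,0,0],[0,0,0],[0,0,0],[0,0,0],[0,0,0]],"hand":[0.5,0.5,0.5,0.5,0.5,0.5,0.5,0.5]}'; python3 - <<'E'
from h import *
p,h,W=cloud("scene")
cv2.imwrite("pics/s5.png",cv2.resize(p[100:260,260:480,::-1],None,fx=3.5,fy=3.5))
E
```

```text
clock: 17.75
position: [425.4, 161.0, 208.4]
ee_rot: [-0.249, 0.968, 0.001, 0.001]
contact_force: [0.1, 1.4, -0.4]
gripper_width: 13.6
grasp_force: 58.5
```

View pics/s5.png

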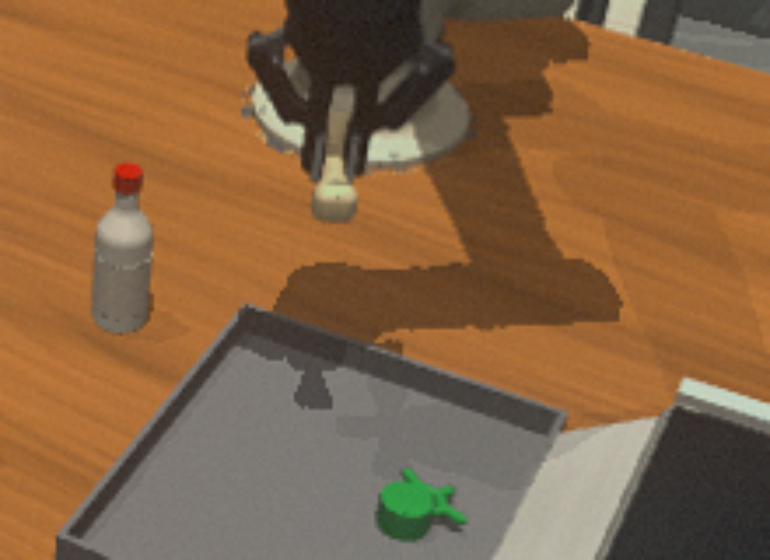

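The bone is held level (end at (335,200)); the vertebra and the bottle are undisturbed. I'll carry it around the bottle to the narrow bay.

```bash
python3 -m creep '{"translation":[[3,-5,1],[6,-10,2],[8,-15.5,2],[8,-21,2],[6,-26.5,2],[4,-32,2],[2,-37,1],[1,-39,0]],"delta_rot":[[0,0,0],[0,0,0],[0,0,0],[0,0,0],[0,0,0],[0,0,-2.5],[0,0,-2.5],[0,0,-2.5]],"hand":[0.5,0.5,0.5,0.5,0.5,0.5,0.5,0.5]}'
```

```text
clock: 18.8
position: [433.9, -230.9, 205.4]
ee_rot: [-0.226, 0.974, -0.0, 0.0]
contact_force: [0.2, -1.0, -0.2]
gripper_width: 13.4
grasp_force: 58.6
```

```bash
python3 -m creep '{"translation":[[0,0,-2],[0,0,-4],[0,0,-6],[0,0,-6]],"delta_rot":[[0,0,0],[0,0,0],[0,0,0],[0,0,0]],"hand":[0.5,0.5,0.5,0.5]}'; python3 - <<'E'
from h import *
s=read_state();print(s["position"],2*np.degrees(np.arctan2(s["ee_rot"][1],s["ee_rot"][0])))
p,h,W=cloud("scene")
x,y,z=s["position"];print("bone",box(W,h,(12,15,60),(35,160,255),z-15,z+35,(x-80,x+80,y-70,y+70)))
E
```

```text
clock: 19.3
position: [434.1, -228.6, 144.2]
ee_rot: [-0.228, 0.974, 0.001, -0.002]
contact_force: [0.3, 0.1, -0.7]
gripper_width: 13.5
grasp_force: 58.6
[ 434.1197637  -228.63607052  144.24788446] 206.32910150384163
bone {'n': 183, 'c': [439.5, -223.7], 'size': (108.5, 39.6), 'yaw_long': 32.8, 'z': [146.5, 158.8, 173.6]}
```

```bash
python3 -m creep '{"translation":[[0.1,0,-4],[0.1,0,-8],[0.1,0,-10.5],[0.1,0,-11.5],[0.1,0,-12.2],[0.1,0,-12.8],[0.1,0,-13.3],[0.1,0,-13.3]],"delta_rot":[[0,0,0],[0,0,0],[0,0,0],[0,0,0],[0,0,0],[0,0,0],[0,0,0],[0,0,0]],"hand":[0.5,0.5,0.5,0.5,0.5,0.5,0.5,0.5]}'
```

```text
clock: 20.35
position: [436.5, -228.9, 12.3]
ee_rot: [-0.228, 0.974, 0.0, -0.0]
contact_force: [0.6, 0.4, -0.3]
gripper_width: 13.6
grasp_force: 58.6
```

```bash
python3 -m creep '{"translation":[[0,0,-0.2],[0,0,-0.4],[0,0,-0.4],[0,0,-0.4]],"delta_rot":[[0,0,0],[0,0,0],[0,0,0],[0,0,0]],"hand":[0.5,0.5,0.5,0.5]}'
```

```text
clock: 20.85
position: [436.5, -228.9, 8.3]
ee_rot: [-0.228, 0.974, -0.0, 0.0]
contact_force: [0.2, -0.7, 0.2]
gripper_width: 13.8
grasp_force: 58.6
```

```bash
python3 -m creep '{"translation":[[0,0,-0.1],[0,0,-0.15],[0,0,-0.15],[0,0,-0.15]],"delta_rot":[[0,0,0],[0,0,0],[0,0,0],[0,0,0]],"hand":[0.5,0.5,0.5,0.5]}'
```

```text
clock: 21.35
position: [436.6, -228.9, 7.4]
ee_rot: [-0.228, 0.974, -0.0, 0.0]
contact_force: [-1.0, 0.3, 5.9]
gripper_width: 13.4
grasp_force: 59.2
```

On the floor. Release and retreat upward.

```bash
python3 -m creep '{"translation":[[0,0,0],[0,0,0],[0,0,0],[0,0,1],[0,0,4],[0,0,9],[0,0,15],[0,0,20]],"delta_rot":[[0,0,0],[0,0,0],[0,0,0],[0,0,0],[0,0,0],[0,0,0],[0,0,0],[0,0,0]],"hand":[4.3,4.3,4.3,4.3,4.3,4.3,4.3,4.3]}'
```

```text
clock: 22.35
position: [436.5, -229.0, 210.1]
ee_rot: [-0.228, 0.974, -0.001, 0.001]
contact_force: [0.5, -0.4, -0.1]
gripper_width: 43.0
grasp_force: 0.0
```

```bash
python3 -m creep '{"translation":[[6,6,2],[9,12,2],[9,18,2],[9,24,2],[9,26,2],[9,26,2],[9,26,2],[9,26,2]],"delta_rot":[[0,0,0],[0,0,0],[0,0,0],[0,0,0],[0,0,0],[0,0,0],[0,0,0],[0,0,0]],"hand":[4.3,4.3,4.3,4.3,4.3,4.3,4.3,4.3]}'; python3 - <<'E'
from h import *
p,h,W=cloud("top")
r=R.from_euler('z',-26.3,degrees=True)
for n,a in(("sherd",((10,15,60),(35,170,255),10,24,(424,544,-395,-275))),("bone",((10,15,60),(35,170,255),12,40,(365,505,-290,-165)))):
    b=box(W,h,*a);print(n,b,r.apply([b["c"][0]-465.5,b["c"][1]+289,0]).round())
for x,y in((565,-290),(390,-348)): print(box(W,h,(0,20,90),(30,255,255),18,40,(x-30,x+30,y-30,y+30)))
cv2.imwrite("pics/t6.png",p[...,::-1])
E
```

```text
clock: 23.35
position: [526.3, 30.1, 227.0]
ee_rot: [-0.227, 0.974, -0.0, 0.0]
contact_force: [0.2, -0.1, 0.6]
gripper_width: 42.7
grasp_force: 0.0
sherd {'n': 215, 'c': [482.5, -333.7], 'size': (69.0, 49.4), 'yaw_long': 26.8, 'z': [12.0, 16.0, 19.6]} [ -5. -48.   0.]
bone {'n': 320, 'c': [435.9, -226.4], 'size': (110.4, 26.5), 'yaw_long': 26.1, 'z': [19.1, 24.9, 30.0]} [ 1. 69.  0.]
{'n': 80, 'c': [564.8, -290.6], 'size': (24.2, 21.3), 'yaw_long': 2.7, 'z': [18.8, 26.4, 30.6]}
{'n': 84, 'c': [390.2, -348.6], 'size': (26.2, 19.1), 'yaw_long': 20.1, 'z': [18.9, 26.8, 31.6]}
```

View pics/t6.png

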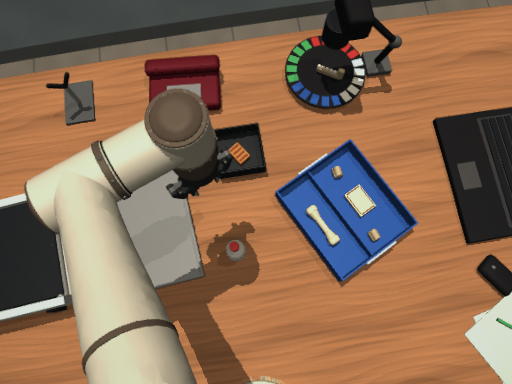

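The top view shows the bone in the narrow bay (323,226), the sherd flat in the wide bay (360,201), and the support in the bin (238,153). The bottle (235,250) and both ankle bones are where they were, and the arm is clear.

```bash
python3 -c "from bench import job_done; print(job_done())"
```

```text
the job is handed in; nothing more can be done
None
```

I handed the job in at about 23 s: the bone lies flat in the narrow bay, the sherd flat in the wide bay and the support block in the scrap bin, with the ankle bones, bottle and vertebra left where they were; the judge's verdict wasn't shown.

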